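# Clamp the brass slug in the crank vise

## Task

Stand the square brass adjusting slug upright on the bed of the green crank vise, squarely between its two open jaws. Then take the crank by its free-spinning wooden grip and wind it clockwise (seen from above) until you feel the jaws grip the slug firmly, without overtightening since the brass is soft, and let go. Leave the poise, the hex key, the spacer ring and the bent beam where they lie.

Things in the scene. Friction and masses are not known exactly. Their poses are not given: they have to be found in the camera images.
- slug: loose brass block, 24 x 24 mm square and 75 mm tall, about 0.34 kg, standing upright on the bench at a random yaw. Origin: centre of its underside; z is up along its length, x and y are square to its side faces.
- vise: green bench vise fixed to the bench. Origin on the bench top; x runs along the vise from the crank head (-x) to the rear jaw (+x), y across, z up. Bed 300 x 90 mm, its top 25 mm above the bench. Crank head: 95 x 80 mm, 85 mm high, at x = -75 mm. Jaws 70 mm wide (y), 40 mm above the bed. Rear jaw pad sprung (60 N/mm, 9 mm travel); its setting along x differs by up to 12 mm from job to job.
- seat (a point): point on the vise bed (25 mm above the bench) between the open jaws, at vise x = +75 mm, y = 0: where the slug's underside should be set; there it has at least 9 mm to either jaw and stands out 35 mm above them.
- jaw: moving front jaw, driven by the crank: moves along vise +x by 20 mm per clockwise turn (3.18 mm per rad) and pushes the slug along the bed against the rear jaw. Origin: centre of its underside, 2 mm above the bed; its steel gripping face lies 14 mm further along vise +x.
- grip: upright wooden grip of the crank, a cylinder 24 mm in diameter and 56 mm tall that spins freely on its pin, so it can be held without turning the hand while the crank goes round. Origin: centre of its underside, 107 mm above the bench. The crank arm's top is 104 mm above the bench; nothing higher stands near the grip's path.
- grip_mid (a point): middle of the grip, 135 mm above the bench. Winding freely takes a steady 5 N along the circle at the grip while it moves (1 to 4 N less when read stopped). Once both jaws touch the slug the force rises about 12 N per rad of crank: firm is 2.5 to 7.5 N above free winding (best 4 to 5 N, about 70 N at the jaws); at 9 N above free winding (140 N at the jaws) the brass is spoilt.
- crank_axis (a point): point on the upright axis of the crank, 107 mm above the bench, at vise x = -75 mm, y = 0. The grip goes round it on a circle of radius 50 mm.
- crank (a joint): angle of the crank in rad, growing clockwise seen from above, 0 to 14; starts between 0 and 1.2. At 0 the grip lies on the vise +x side of the axis. The jaws close on the slug somewhere between 7.3 and 11.5 rad, depending on the setting of the rear jaw, so that must be felt. When let go, the screw stays put (friction holds up to 75 N at the jaws; a tighter grip eases to that).
- poise: blackened iron weight, 54 mm in diameter, 56 mm tall with a knob, loose on the bench; to be left alone. Origin: centre of its underside.
- hexkey: chrome L-shaped hex key, about 110 mm long and 10 mm thick, loose on the bench; to be left alone. Origin on its long leg.
- spacer: small aluminium ring, 40 mm outside, 24 mm inside, 12 mm high, loose on the bench; to be left alone. Origin: centre of its underside.
- beam: bent steel scale beam, about 235 mm long, 16 mm wide, 10 mm high, loose on the bench between robot and vise; to be left alone. Origin near its middle.
Things that resemble listed ones, but are neither listed nor needed, are in the scene too. Several things look just like the slug: the one meant starts farthest to the robot's left.

How it is judged:
By the outcome, as a careful person would: the job done as asked, in the order asked, and still so for the second after the job is handed in, with the robot touching nothing.
It also fails if it takes over 72 s, if anything falls off the work surface, if the arm or the gripper's body presses on something with over 40 N, if the wrist force passes 120 N, or if a joint passes its speed limit or range.

## Robot

A 6-joint arm with a two-finger parallel gripper is mounted at the origin on the work surface. World frame = base frame: x ahead of the robot, y to its left, z up, the work surface at z = 0. Lengths are in mm, angles in rad, forces in N, time in s.
With the tool pointing down it reaches from about 300 to 775 mm from the base axis. Payload 14.6 kg.
Tool frame: the origin (TCP) lies on the centre line of the jaws, within the pads' length; the fingertips stand 11 mm ahead of it and the grasp point (between the pads) lies 8 mm behind it; z points along the fingers, y is the direction in which the jaws open and shut (so a half turn about z gives the same grasp; the last joint's range is limited). The gripper opens to 94 mm and grips with 3 to 60 N. Pads are 16 mm wide; open, the fingers measure 119 mm over their backs; the gripper's body (75 mm by 177 mm) begins 78 mm behind the grasp point.
Start: joints at [1.171, 0.3, 1.521, -0, 1.321, -0.067], TCP at [179.677, 519.813, 189.546] pointing down, gripper open.
Joint ranges: [-3.03, 3.03], [-0.79, 2.21], [0.23, 2.52], [-1.04, 4.18], [0, 3.07], [-2.55, 2.55]. Speed limits (rad/s): [2.22, 2.22, 2.57, 3.14, 3.14, 3.14].

## Interface

Orientations are given as a unit quaternion [w, x, y, z].
In Python, from rig import manip, optics gives the robot as it stands.
- The arm moves only by the tool jog_arm, never from a script. Its argument "targets" is a list of rows, each a list of 2 entries, a list of its own where there are three numbers: the shift along the tool's x, y, z in mm, then the turn, a rotation vector about the tool's x, y, z in degrees. In form: [[[tx, ty, tz], [rx, ry, rz]], ...]. A call has 1 to 12 rows; each row is the pose to reach, as a shift and turn from the pose measured when the call began, along the tool's axes at that moment; what a row does not reach only later rows make up. A row lasts 1/12 s, in which the tool goes at most 41.7 mm and 7.16 degrees, less where a joint would pass 70% of its speed; a pose out of reach is approached as far as the arm can. A call with a gripper value outside its range is refused whole. "jaw" is the closure, from 0 (fully open) to 1 (shut), set as the call begins (left out, the last holds). The fingers move at their own pace and stop on an object; "grip_force" is the grip in N (left out, the last holds). Time passes only in rows, so rows that repeat a pose let the fingers close. It gives the time, the measured TCP pose, the force and the opening at its end, in the units of the state.
- manip.get_obs(): the state, without advancing time (a new reading comes with each control period).
- optics.capture(name): name is "side" or "top" or "wrist"; returns the picture (480x640x3 uint8, red, green, blue); there is no depth.
- optics.get_calibration(name): a dict with "fx", "fy", "cx", "cy" (pixels), "eye" and "orientation" of the camera in the world; the wrist camera has in their place "T_tool_cam" (4x4, takes a point from camera to tool coordinates, whose origin is the TCP and whose axes are the flange's). Camera axes: x right, y up, looking along -z (the intrinsics and any distortion apply to the point x, -y, -z); pixel columns grow to the right and rows downward; lengths in mm; the calibration is good to about 2 mm. The wrist camera is an equidistant fisheye: a pixel r from the principal point sees the ray r / f radians off the axis. A picture is of the moment at which its call begins: read the wrist's pose just before it. get_calibration takes no time and is no camera call.
- manip.close_job(): hands the job in, once; it reports no verdict.
The state is a dict: "time_s": time; "qpos": joint angles; "qvel": joint speeds; "effort": joint torques, N m; "ee_pos": TCP position; "eef_rot": TCP orientation; "wrist_force": force on the tool from outside, world axes, zero at the start; "moment": the same for the moment, N m; "grip_width": finger opening in mm.
Only numpy, scipy, OpenCV 4.12 (cv2) and the standard library are available. Lean on these libraries where they do the work, as an engineer would, in place of code of your own. Each camera call takes 0.05 s, during which the arm holds its last target.

## Working session

There is one attempt and no reset: what is moved stays moved. The work goes in short steps, Python scripts to look and compute and a tool call to move; the robot and the scene stay as the last step left them, time stands still between calls to the robot, and variables do not carry over. Pictures are saved under pics/ and viewed, and the job is handed in when it is done.

Besides the shell and the picture viewer there is one more tool, called after "Call:" as name(argument=value, ...), one argument or row to a line, values as JSON. jog_arm: Moves the arm, as the interface text tells. Its arguments: {"type":"object","properties":{"targets":{"type":"array","items":{"type":"array"}},"jaw":{"type":"number"},"grip_force":{"type":"number"}},"required":["targets"]}

```bash
mkdir -p pics; ls; python3 - <<'E'
from rig import manip, optics
import cv2
o=manip.get_obs()
for k,v in o.items(): print(k,v)
for n in ["top","side","wrist"]:
    im=optics.capture(n); cv2.imwrite(f"pics/{n}0.png",im[:,:,::-1]); print(n,optics.get_calibration(n))
E
```

```text
pics
time_s 0.0
qpos [ 1.17136499e+00  3.00468181e-01  1.52156231e+00 -3.96820326e-06
  1.32072944e+00 -6.66324415e-02]
qvel [ 0.00069117  0.00141058 -0.00045359  0.00021834 -0.0002582   0.00088431]
effort [ 2.53852464e-03 -5.31813526e+01 -3.52729154e+01  7.09502120e-02
  2.46710074e-02 -9.68912400e-05]
ee_pos [179.59014934 519.55510315 188.99589034]
eef_rot [-1.32909552e-04  1.65632095e-01  9.86187441e-01 -5.68310940e-04]
wrist_force [-0.12672031 -0.53563657 -1.38520431]
moment [ 0.02210865 -0.06673128  0.03043554]
grip_width 94.09245713862212
top {'fx': 467.41662130859896, 'fy': 467.41662130859896, 'cx': 324.09001925006976, 'cy': 237.80212477971213, 'eye': array([ 349.42433152,  -26.29816967, 1018.98227134]), 'orientation': array([ 0.74009054,  0.07657222, -0.06491388, -0.66497284])}
side {'fx': 546.907235350127, 'fy': 546.907235350127, 'cx': 325.1670846835963, 'cy': 243.8470772923816, 'eye': array([ 108.04757178, -576.77065332,  979.57288498]), 'orientation': array([ 0.88983138,  0.31081079, -0.11904337, -0.3121305 ])}
wrist {'fx': 371.64829954431775, 'fy': 371.64829954431775, 'cx': 316.61121254425393, 'cy': 238.62407249373973, 'T_tool_cam': array([[-6.18319222e-04,  9.63995977e-01,  2.65916102e-01,
         7.78407837e+01],
       [ 9.99999705e-01,  7.17061083e-04, -2.74240483e-04,
         8.10382572e-01],
       [-4.55044810e-04,  2.65915854e-01, -9.63996137e-01,
        -1.94949475e+02],
       [ 0.00000000e+00,  0.00000000e+00,  0.00000000e+00,
         1.00000000e+00]])}
```

View pics/top0.png

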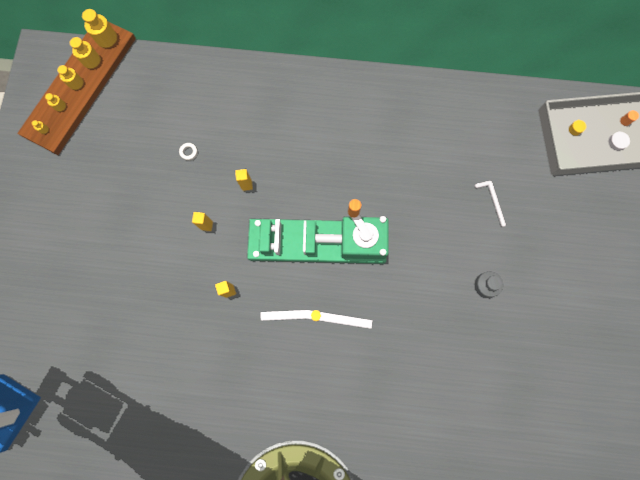

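View pics/side0.png

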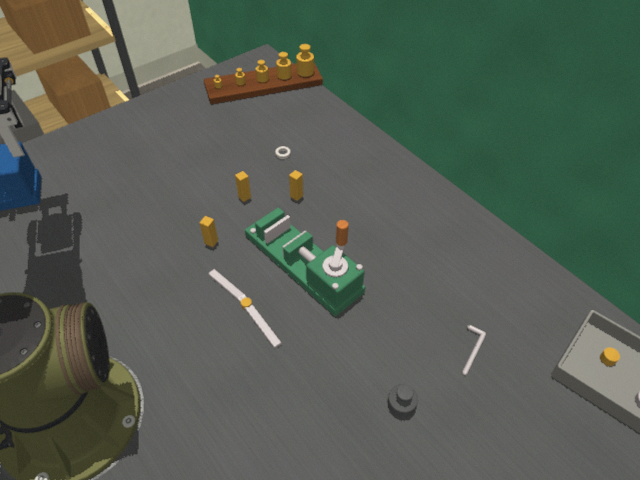

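View pics/wrist0.png

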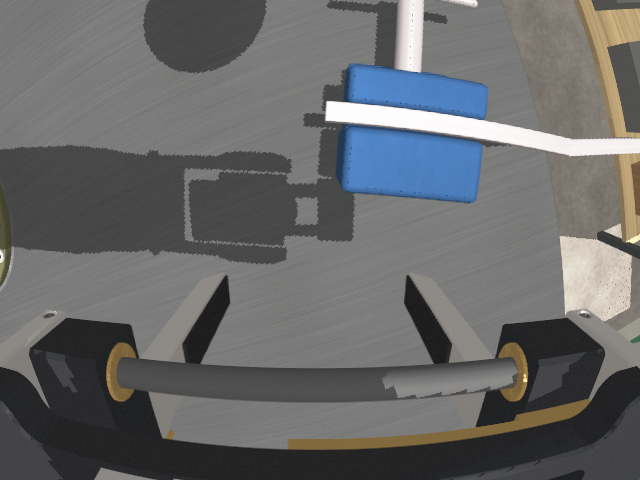

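The top view shows the vise at (318,241), with its crank head at the right and the orange grip at (355,207). Three slug-like blocks have their tops near (200,218), (242,175) and (222,288). I'll enlarge these areas.

```bash
cat > h.py <<'E'
import numpy as np, cv2
from scipy.spatial.transform import Rotation as R
from rig import manip, optics
def rot(q): return R.from_quat([q[1],q[2],q[3],q[0]])
def ray(n,u,v,c=None):
    c=c or optics.get_calibration(n)
    d=np.array([(u-c['cx'])/c['fx'],-(v-c['cy'])/c['fy'],-1.])
    return np.array(c['eye']),rot(c['orientation']).apply(d)
def px(n,u,v,z):
    e,d=ray(n,u,v); return e+d*(z-e[2])/d[2]
def proj(n,p):
    c=optics.get_calibration(n); q=rot(c['orientation']).inv().apply(np.array(p,float)-c['eye'])
    return c['cx']+c['fx']*q[0]/-q[2], c['cy']-c['fy']*q[1]/-q[2]
def wproj(p,o=None):
    o=o or manip.get_obs(); c=optics.get_calibration('wrist');T=c['T_tool_cam']
    q=rot(o['eef_rot']).inv().apply(np.array(p,float)-o['ee_pos'])
    q=T[:3,:3].T@(q-T[:3,3]); x,y,z=q[0],-q[1],-q[2]
    th=np.arctan2(np.hypot(x,y),z); r=np.hypot(x,y)
    return c['cx']+c['fx']*th*x/r, c['cy']+c['fx']*th*y/r
def wpx(u,v,z,o=None):
    o=o or manip.get_obs(); c=optics.get_calibration('wrist');T=c['T_tool_cam']
    a,b=u-c['cx'],v-c['cy']; r=np.hypot(a,b); th=r/c['fx']
    d=np.array([np.sin(th)*a/r,-np.sin(th)*b/r,-np.cos(th)])
    d=rot(o['eef_rot']).apply(T[:3,:3]@d); e=o['ee_pos']+rot(o['eef_rot']).apply(T[:3,3])
    return e+d*(z-e[2])/d[2]
def crop(src,x,y,w,h,s,out):
    im=cv2.imread(src)[y:y+h,x:x+w]; cv2.imwrite(out,cv2.resize(im,None,fx=s,fy=s,interpolation=cv2.INTER_CUBIC))
E
python3 - <<'E'
from h import *
for u,v in [(200,218),(242,175),(222,288)]: print(px('top',u,v,75))
crop('pics/top0.png',180,150,100,75,8,'pics/c1.png')
crop('pics/top0.png',235,190,160,90,5,'pics/c2.png')
crop('pics/side0.png',190,150,200,150,4,'pics/c3.png')
E
```

```text
[554.54248341 261.17811407  75.        ]
[656.81842983 187.46288521  75.        ]
[415.37819434 193.64453343  75.        ]
```

View pics/c1.png

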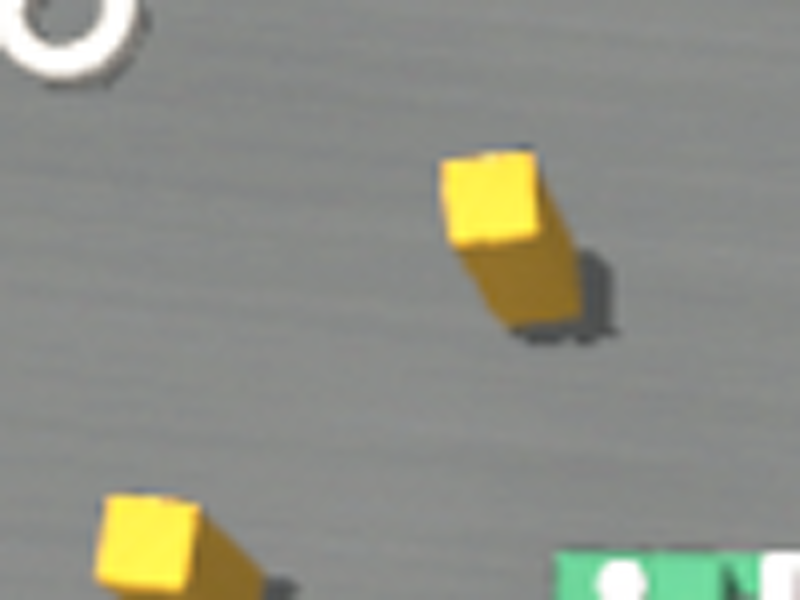

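View pics/c2.png

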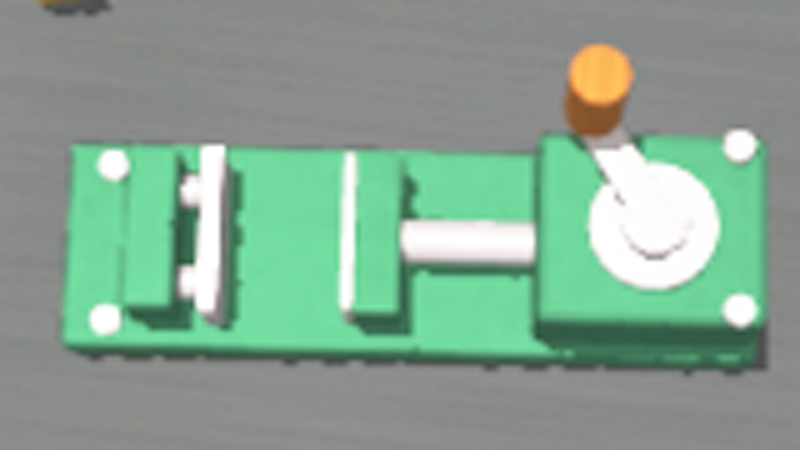

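View pics/c3.png

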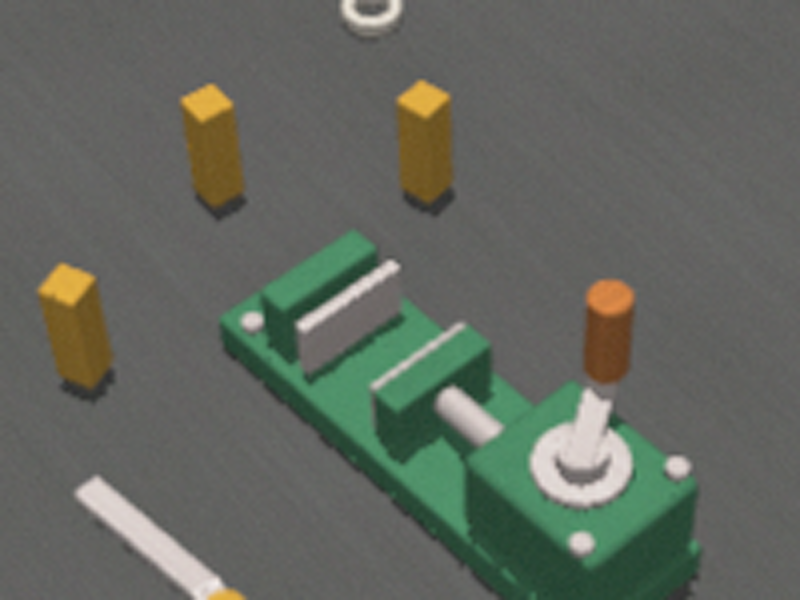

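```bash
python3 - <<'E'
from h import *
from scipy.optimize import least_squares
L=[('top',249.4,219.2,150,-45,25),('top',247.6,259,150,45,25),('top',343,217.4,-27.5,-40,85),('top',388.4,218,-122.5,-40,85),('top',386.4,255,-122.5,40,85),('top',342.6,254.4,-27.5,40,85)]
for x,y,*v in [(468,462,-27.5,40,85),(588,565,-122.5,40,85),(697,488,-122.5,-40,85),(573,383,-27.5,-40,85),(220,322,150,45,25)]:
    L.append(('side',190+x/4,150+y/4,*v))
def W(p,v):
    c,s=np.cos(p[2]),np.sin(p[2]); return np.array([p[0]+c*v[0]-s*v[1],p[1]+s*v[0]+c*v[1],v[2]])
def res(p,names=('top','side')):
    r=[]
    for n,u,v,*b in L:
        if n in names: a=proj(n,W(p,b)); r+=[a[0]-u,a[1]-v]
    return np.array(r)
for nm in [('top','side'),('top',),('side',)]:
    s=least_squares(res,[500,10,1.57],args=(nm,),x_scale=[10,10,.1]); print(nm,s.x,np.degrees(s.x[2]),np.abs(s.fun).max())
    p=s.x
    print(' seat',W(p,[75,0,25]),'axis',W(p,[-75,0,107]))
# slug
print('slug top',px('top',180+147/8,150+544/8,75)); print('slug side',px('side',190+208/4,150+103/4,75))
C=np.array([px('top',180+a/8,150+b/8,75)[:2] for a,b in [(105,495),(200,507),(187,592),(97,583)]])
print(C)
for i in range(4):
    d=C[(i+1)%4]-C[i]; print(np.degrees(np.arctan2(d[1],d[0])),np.hypot(*d))
print('grip',px('top',235+600/5,190+75/5,163),px('side',190+610/4,150+297/4,163))
E
```

```text
('top', 'side') [544.45146273  -5.07379326   1.65422522] 94.78012371678737 9.233042604305894
 seat [538.2015516   69.66534382  25.        ] axis [550.70137386 -79.81293034 107.        ]
('top',) [543.69783445  -1.53589357   1.65367811] 94.74877615105815 7.599732571691476
 seat [537.4888154   73.20665176  25.        ] axis [549.9068535 -76.2784389 107.       ]
('side',) [544.53441952 -10.49312164   1.64950182] 94.50949269051752 4.939132718689223
 seat [538.63759983  64.27470243  25.        ] axis [550.43123922 -85.26094572 107.        ]
slug top [554.18398089 264.54835467  75.        ]
slug side [555.43196497 260.51968497  75.        ]
[[566.03818216 277.58289286]
 [565.46863109 252.37721025]
 [542.60362621 252.14498366]
 [542.4984856  275.80856333]]
-91.29444304413694 25.212116615677946
-179.4181000167332 22.86618414462499
90.25457152351906 23.663813240339003
4.3105787436565395 23.606472832535825
grip [591.62133211 -54.15778906 163.        ] [592.06172441 -57.03496016 163.        ]
```

```bash
python3 - <<'E'
from h import *
from scipy.optimize import least_squares
L=[('top',249.4,219.2,150,-45,25),('top',247.6,259,150,45,25),('top',343,217.4,-27.5,-40,85),('top',388.4,218,-122.5,-40,85),('top',386.4,255,-122.5,40,85),('top',342.6,254.4,-27.5,40,85)]
for x,y,*v in [(468,462,-27.5,40,85),(588,565,-122.5,40,85),(697,488,-122.5,-40,85),(573,383,-27.5,-40,85),(220,322,150,45,25)]:
    L.append(('side',190+x/4,150+y/4,*v))
def W(p,v):
    c,s=np.cos(p[2]),np.sin(p[2]); return np.array([p[0]+c*v[0]-s*v[1],p[1]+s*v[0]+c*v[1],v[2]])
def res(p,names=('top','side')):
    r=[]
    for n,u,v,*b in L:
        b=list(b)
        if b[0]==150:b[0]+=p[3]
        if n in names: a=proj(n,W(p,b)); r+=[a[0]-u,a[1]-v]
    return np.array(r)
for nm in [('top','side'),('top',),('side',)]:
    s=least_squares(res,[500,10,1.57,0],args=(nm,),x_scale=[10,10,.1,10]); print(nm,s.x,np.degrees(s.x[2]),np.round(s.fun,1))
    p=s.x
    print(' seat',W(p,[75,0,25]),'axis',W(p,[-75,0,107]))
    g=np.array([591.8,-55.6])-W(p,[-75,0,0])[:2]; print(np.hypot(*g),'crank',p[2]-np.arctan2(g[1],g[0]))
    # jaws: front face top in top img (c2 (343,152),(343,320)) z=65; rear plate
    for a,b in [((235+343/5,190+152/5),'f'),((235+343/5,190+320/5),'f'),((235+225/5,190+147/5),'r'),((235+215/5,190+320/5),'r')]:
        q=px('top',*a,65 if b=='f' else 65)-W(p,[0,0,65]); c,s_=np.cos(p[2]),np.sin(p[2]); print(b,c*q[0]+s_*q[1],-s_*q[0]+c*q[1])
E
```

```text
('top', 'side') [544.98314828 -10.77617391   1.65122296  23.78068247] 94.60810674877409 [ 1.1 -0.6  0.4  0.2  0.3 -1.   1.1 -0.5  3.1  0.9 -0.1  0.3 -2.8 -1.3
 -0.2  1.4  0.7 -1.8 -0.9 -2.3 -1.4 -1.2]
 seat [538.95765149  63.98139018  25.        ] axis [551.00864507 -85.533738   107.        ]
50.59607996188458 crank 1.0181541263253076
f 54.97818981938565 -34.17464772641491
f 52.424346495612355 37.26837388856539
r 104.63570581610523 -35.06541841729493
r 105.4008719237647 38.64660646913785
('top',) [544.5106241   -8.55678723   1.65257523  23.15078933] 94.68558615910095 [ 0.3 -0.4 -0.3  0.4 -0.9 -1.  -0.  -0.5  2.   0.9 -1.2  0.4]
 seat [538.38404037  66.19256041  25.        ] axis [550.63720782 -83.30613486 107.        ]
49.6185990243521 crank 1.0601410350375131
f 52.68135731357116 -34.53861007290116
f 50.22412660828026 36.90779970717037
r 102.33762334468928 -35.496530338381774
r 103.20246734216373 38.21439244033827
('side',) [545.08616584 -13.55047268   1.64590724  21.40875567] 94.30353855470973 [-2.1 -0.5  0.4  2.4  1.5 -0.7 -0.  -1.4  0.2 -0.2]
 seat [539.45814242  61.23806489  25.        ] axis [550.71418926 -88.33901025 107.        ]
52.53462321430817 crank 0.9730932328960336
f 57.93328209899135 -33.9873748689976
f 54.99970570495389 37.44106192435013
r 107.5948315780373 -34.61416887699746
r 107.9681563989203 39.10088196479814
```

```bash
cat >> h.py <<'E'
def mv(p,yaw_y=None):
    """shift + turn (deg) to reach TCP p, tool down, tool y at yaw_y deg"""
    o=manip.get_obs(); Rt=rot(o['eef_rot'])
    s=Rt.inv().apply(np.array(p,float)-o['ee_pos'])
    if yaw_y is None: return np.round(s,1)
    a=np.radians(yaw_y); y=np.array([np.cos(a),np.sin(a),0]); z=np.array([0,0,-1.]); x=np.cross(y,z)
    return np.round(s,1),np.round(np.degrees((Rt.inv()*R.from_matrix(np.c_[x,y,z])).as_rotvec()),2)
E
python3 -c "
from h import *
print(mv([555,262.5,185],0.6))"
```

```text
(array([-438.8, -120.4,    4.2]), array([-4.000e-02,  3.000e-02,  7.033e+01]))
```

Call:
jog_arm(
  targets=[
    [[-438.8,-120.4,4],[0,0,70.3]],
    [[-438.8,-120.4,4],[0,0,70.3]],
    [[-438.8,-120.4,4],[0,0,70.3]],
    [[-438.8,-120.4,4],[0,0,70.3]],
    [[-438.8,-120.4,4],[0,0,70.3]],
    [[-438.8,-120.4,4],[0,0,70.3]],
    [[-438.8,-120.4,4],[0,0,70.3]],
    [[-438.8,-120.4,4],[0,0,70.3]],
    [[-438.8,-120.4,4],[0,0,70.3]],
    [[-438.8,-120.4,4],[0,0,70.3]],
    [[-438.8,-120.4,4],[0,0,70.3]],
    [[-438.8,-120.4,4],[0,0,70.3]],
  ],
  jaw=0,
)

```text
time_s: 1.15
ee_pos: [558.9, 258.2, 184.1]
eef_rot: [0.0, 0.705, 0.709, -0.001]
wrist_force: [-0.0, -0.8, 0.4]
grip_width: 94.3
```

```bash
python3 - <<'E'
from h import *
o=manip.get_obs();print(o['ee_pos'],o['qvel'])
im=optics.capture('wrist'); cv2.imwrite('pics/w1.png',im[:,:,::-1])
for z in (0,75): print(wproj([555,262.5,z],o), wproj([546,-85,85],o))
E
```

```text
[558.8974554  258.15091455 184.12278205] [ 0.0870666  -0.04550938  0.0771164   0.0188846  -0.01295526  0.06139045]
(np.float64(313.16238735881376), np.float64(210.00256801934162)) (np.float64(305.35748989434), np.float64(495.5789550120783))
(np.float64(312.32583336840247), np.float64(227.13818595325552)) (np.float64(305.35748989434), np.float64(495.5789550120783))
```

View pics/w1.png

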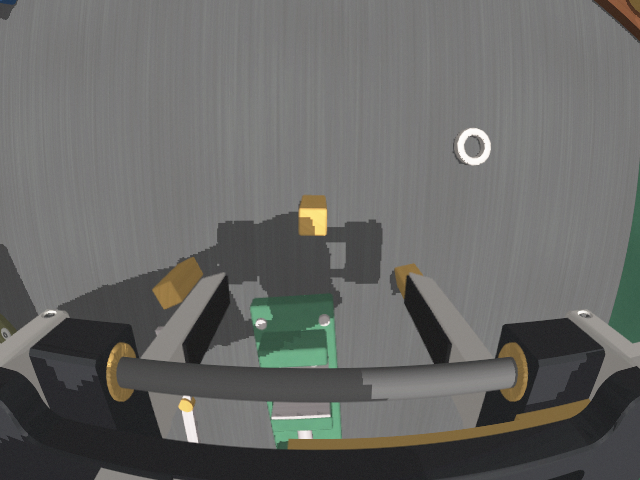

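```bash
python3 - <<'E'
from h import *
crop('pics/w1.png',280,180,66,66,9,'pics/c4.png')
E
```

```text
(no output)
```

View pics/c4.png

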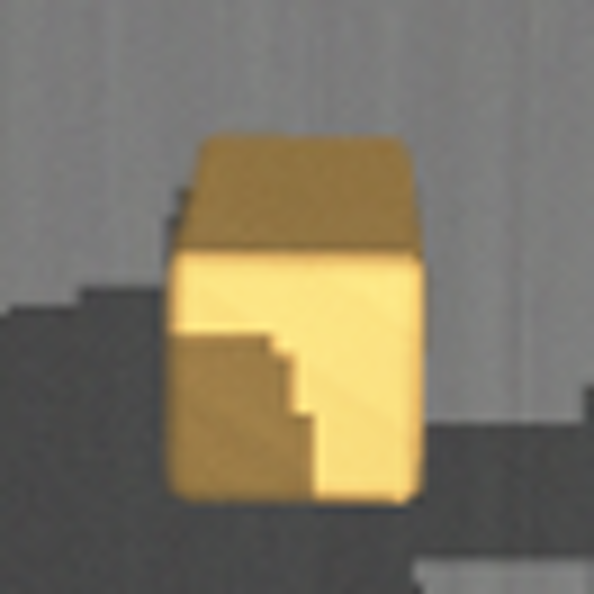

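```bash
python3 - <<'E'
from h import *
o=manip.get_obs();print(o['ee_pos'],o['time_s'])
C=np.array([wpx(280+a/9,180+b/9,75,o)[:2] for a,b in [(168,250),(425,250),(422,502),(170,502)]])
print(C,C.mean(0))
for i in range(4):
    d=C[(i+1)%4]-C[i]; print(np.degrees(np.arctan2(d[1],d[0]))%90,np.hypot(*d))
c=C.mean(0)
print(mv([*c,150],-0.5),mv([*c,60],-0.5))
E
```

```text
[556.79513253 260.0913244  184.11932715] 1.2
[[541.37091695 281.00807752]
 [565.12633894 281.15555122]
 [565.16526949 257.04025614]
 [541.44047965 256.8788562 ]] [553.27575126 269.02068527]
0.3556877120597974 23.755879742395628
0.09249540822011681 24.115326495519426
0.38977765101455475 23.725338830574962
0.16517889436521216 24.12932159212135
(array([ 9. , -3.4, 34.1]), array([-0.09,  0.08,  0.91])) (array([  9.1,  -3.3, 124.1]), array([-0.09,  0.08,  0.91]))
```

```bash
python3 - <<'E'
from h import *
print(mv([555.4,266.5,115],0.2))
E
```

```text
(array([ 6.5, -1.2, 69.1]), array([-0.09,  0.08,  0.21]))
```

Call:
jog_arm(
  targets=[
    [[6.5,-1.2,35],[-0.1,0.1,0.2]],
    [[6.5,-1.2,69],[-0.1,0.1,0.2]],
    [[6.5,-1.2,69],[-0.1,0.1,0.2]],
    [[6.5,-1.2,69],[-0.1,0.1,0.2]],
    [[6.5,-1.2,69],[-0.1,0.1,0.2]],
    [[6.5,-1.2,69],[-0.1,0.1,0.2]],
  ],
)

```text
time_s: 1.7
ee_pos: [556.1, 267.2, 117.7]
eef_rot: [0.001, 0.706, 0.709, 0.002]
wrist_force: [0.4, 0.3, 0.1]
grip_width: 94.0
```

```bash
python3 - <<'E'
from h import *
o=manip.get_obs();print(o['ee_pos'],o['eef_rot'],np.abs(o['qvel']).max(),o['time_s'])
im=optics.capture('wrist'); cv2.imwrite('pics/w2.png',im[:,:,::-1])
print(wproj([555.4,267,75],o))
crop('pics/w2.png',270,200,100,75,8,'pics/c5.png')
E
```

```text
[556.14661051 267.21182006 117.69347114] [6.24553167e-04 7.05603134e-01 7.08604751e-01 1.77006682e-03] 0.006449952162303606 1.7
(np.float64(315.6070389441317), np.float64(257.4011208098697))
```

View pics/c5.png

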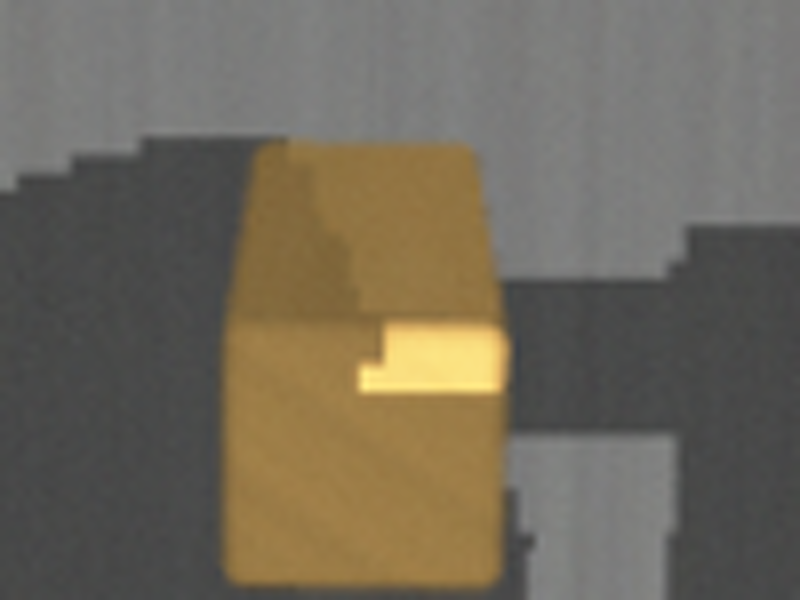

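```bash
python3 - <<'E'
from h import *
print(mv([555.4,267.2,56],0.2))
E
```

```text
(array([ 0. , -0.9, 61.4]), array([ 0.19, -0.09,  0.04]))
```

Call:
jog_arm(
  targets=[
    [[0,-0.9,30],[0.2,-0.1,0]],
    [[0,-0.9,55],[0.2,-0.1,0]],
    [[0,-0.9,62],[0.2,-0.1,0]],
    [[0,-0.9,62],[0.2,-0.1,0]],
    [[0,-0.9,62],[0.2,-0.1,0]],
    [[0,-0.9,62],[0.2,-0.1,0]],
  ],
)

```text
time_s: 2.25
ee_pos: [556.3, 267.6, 57.5]
eef_rot: [0.001, 0.706, 0.709, 0.001]
wrist_force: [0.2, -0.4, -0.1]
grip_width: 94.1
```

Call:
jog_arm(
  targets=[
    [[0,0,0],[0,0,0]],
    [[0,0,0],[0,0,0]],
    [[0,0,0],[0,0,0]],
    [[0,0,0],[0,0,0]],
    [[0,0,0],[0,0,0]],
    [[0,0,0],[0,0,0]],
    [[0,0,0],[0,0,0]],
    [[0,0,0],[0,0,0]],
    [[0,0,0],[0,0,0]],
    [[0,0,0],[0,0,0]],
  ],
  jaw=1,
  grip_force=30,
)

```text
time_s: 3.08
ee_pos: [556.3, 267.5, 57.5]
eef_rot: [0.0, 0.706, 0.709, 0.001]
wrist_force: [-1.2, 1.4, -0.6]
grip_width: 30.9
```

```bash
python3 - <<'E'
from h import *
o=manip.get_obs()
for k in ('time_s','ee_pos','eef_rot','wrist_force','grip_width'): print(k,o[k])
p=np.array([544.7,-10,1.6518])
print(mv([o['ee_pos'][0],o['ee_pos'][1],170],4.6))
E
```

```text
time_s 3.0833
ee_pos [556.31422739 267.54291981  57.47776743]
eef_rot [4.94979830e-04 7.05652131e-01 7.08557479e-01 1.06014797e-03]
wrist_force [-1.24117466  1.37321225 -0.60216575]
grip_width 30.86116740158324
(array([ 1.000e-01,  2.000e-01, -1.125e+02]), array([ 0.13, -0.04, -4.36]))
```

Call:
jog_arm(
  targets=[
    [[0,0,0],[0,0,0]],
    [[0,0,0],[0,0,0]],
    [[0,0,0],[0,0,0]],
    [[0,0,0],[0,0,0]],
    [[0,0,0],[0,0,0]],
  ],
)

```text
time_s: 3.5
ee_pos: [556.3, 267.5, 57.4]
eef_rot: [0.0, 0.706, 0.709, 0.001]
wrist_force: [0.0, -0.3, 0.1]
grip_width: 22.4
```

Call:
jog_arm(
  targets=[
    [[0,0,-15],[0,0,0]],
    [[0,0,-45],[0,0,-1]],
    [[0,0,-80],[0,0,-2]],
    [[0,0,-112],[0,0,-4.4]],
    [[0,0,-112],[0,0,-4.4]],
    [[0,0,-112],[0,0,-4.4]],
  ],
)

```text
time_s: 4.0
ee_pos: [556.5, 267.6, 170.6]
eef_rot: [0.001, 0.678, 0.735, 0.002]
wrist_force: [0.8, -0.6, -4.4]
grip_width: 22.9
```

```bash
python3 - <<'E'
from h import *
o=manip.get_obs()
for k in ('time_s','ee_pos','eef_rot','wrist_force','grip_width'): print(k,o[k])
im=optics.capture('wrist'); cv2.imwrite('pics/w3.png',im[:,:,::-1])
E
```

```text
time_s 4.0
ee_pos [556.48643018 267.6268142  170.57364402]
eef_rot [0.00105826 0.67801901 0.73504038 0.00217794]
wrist_force [ 0.83366187 -0.55883666 -4.35109169]
grip_width 22.884277002433116
```

View pics/w3.png

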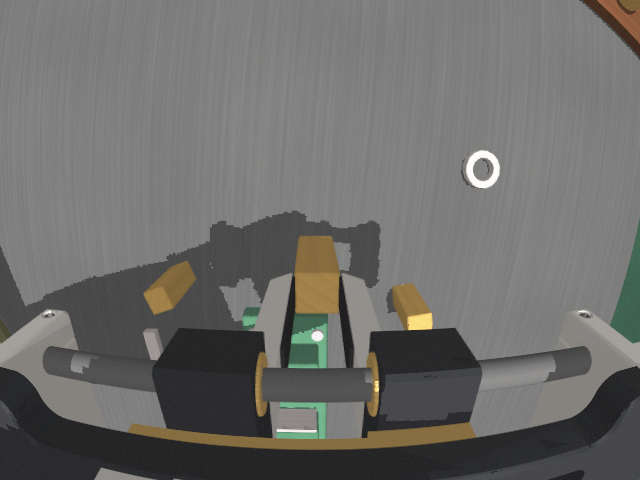

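```bash
python3 - <<'E'
from h import *
print(mv([545,0,245],4.6))
E
```

```text
(array([-265.6,  -32.1,  -76.5]), array([ 0.08, -0.02,  0.01]))
```

Call:
jog_arm(
  targets=[
    [[-20,-3,-30],[0.1,0,0]],
    [[-60,-8,-55],[0.1,0,0]],
    [[-100,-12,-75],[0.1,0,0]],
    [[-140,-17,-75],[0.1,0,0]],
    [[-180,-22,-75],[0.1,0,0]],
    [[-220,-27,-75],[0.1,0,0]],
    [[-250,-30,-75],[0.1,0,0]],
    [[-265,-32,-75],[0.1,0,0]],
    [[-265,-32,-75],[0.1,0,0]],
    [[-265,-32,-75],[0.1,0,0]],
    [[-265,-32,-75],[0.1,0,0]],
    [[-265,-32,-75],[0.1,0,0]],
  ],
)

```text
time_s: 5.05
ee_pos: [544.9, 1.7, 242.7]
eef_rot: [-0.001, 0.678, 0.735, -0.0]
wrist_force: [0.0, -0.3, -3.4]
grip_width: 22.5
```

```bash
python3 - <<'E'
from h import *
import json
o=manip.get_obs()
for k in ('time_s','ee_pos','eef_rot','wrist_force','grip_width'): print(k,o[k])
im=optics.capture('wrist'); cv2.imwrite('pics/w4.png',im[:,:,::-1])
im=optics.capture('side'); cv2.imwrite('pics/s4.png',im[:,:,::-1])
json.dump({k:list(map(float,o[k])) for k in ('ee_pos','eef_rot')},open('o4.json','w'))
E
```

```text
time_s 5.05
ee_pos [544.90518402   1.69731184 242.74249335]
eef_rot [-7.41658301e-04  6.77674772e-01  7.35361311e-01 -3.09358252e-04]
wrist_force [ 0.04278545 -0.32002705 -3.38709315]
grip_width 22.455860179424292
```

View pics/w4.png

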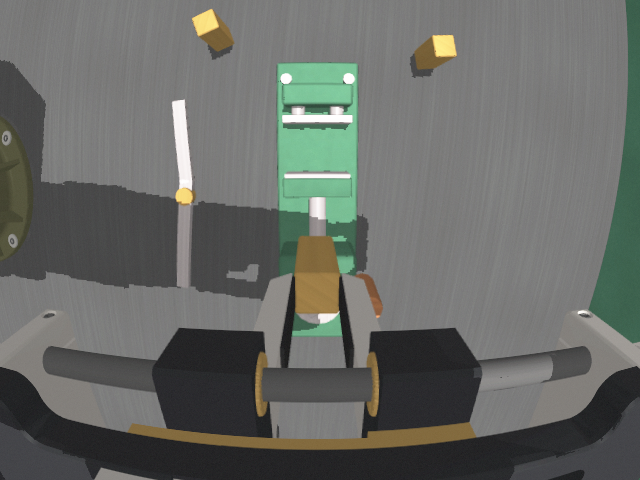

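View pics/s4.png

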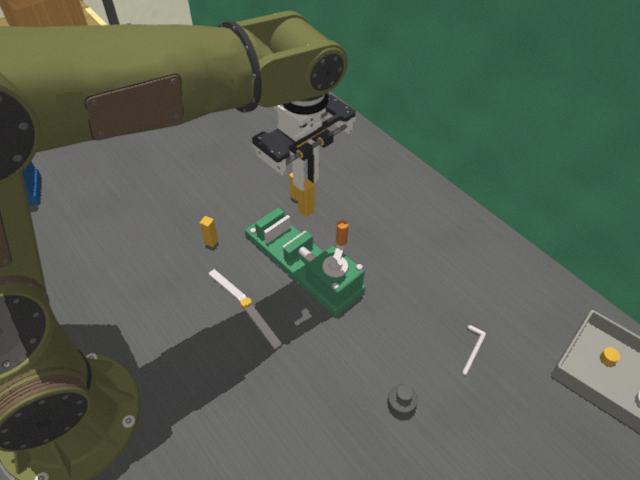

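Excellent wrist view. It shows the vise aligned with the image columns, the rear pad at row ~119, and the front jaw's steel face edge at row ~176. I'll enlarge it.

```bash
python3 - <<'E'
from h import *
crop('pics/w4.png',268,55,100,150,4,'pics/c6.png')
E
```

```text
(no output)
```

View pics/c6.png

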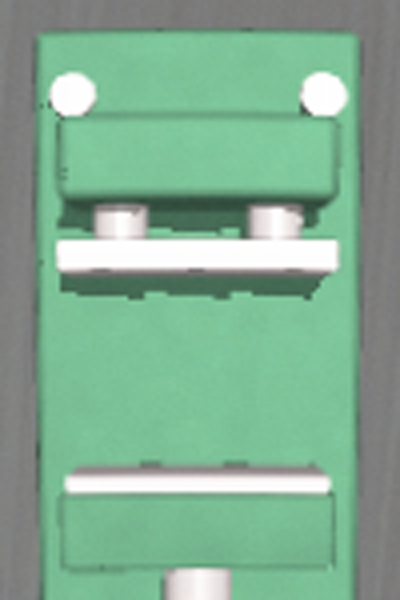

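```bash
python3 - <<'E'
from h import *
import json
o={k:np.array(v) for k,v in json.load(open('o4.json')).items()}
def P(a,b,z): return wpx(268+a/4,55+b/4,z,o)[:2]
pr=[('bedL',38,33,25),('bedR',358,35,25),('bedL2',37,540,25),('bedR2',359,540,25),('padL',57,270,65),('padR',338,270,65),('jawL',65,474,65),('jawR',330,474,65)]
D={n:P(a,b,z) for n,a,b,z in pr}
for k,v in D.items(): print(k,v)
for a,b in [('bedL','bedR'),('bedL2','bedR2'),('padL','padR'),('jawL','jawR'),('bedL2','bedL'),('bedR2','bedR')]:
    d=D[b]-D[a]; print(a,b,np.hypot(*d),np.degrees(np.arctan2(d[1],d[0])), (D[a]+D[b])/2)
E
```

```text
bedL [488.49321009 161.87765378]
bedR [575.97436653 168.44287877]
bedL2 [498.77229835  19.40247205]
bedR2 [588.80835345  26.74243595]
padL [502.95342754  93.66389821]
padR [572.30765263  99.31953951]
jawL [508.63098807  42.52904999]
jawR [574.97233775  47.93621359]
bedL bedR 87.72716177054485 4.291848509705376 [532.23378831 165.16026628]
bedL2 bedR2 90.33474574264196 4.66058854091503 [543.7903259  23.072454 ]
padL padR 69.5844437873506 4.661993363216559 [537.63054009  96.49171886]
jawL jawR 66.56134084379654 4.65960293941846 [541.80166291  45.23263179]
bedL2 bedL 142.84550068915314 94.12654118480276 [493.63275422  90.64006292]
bedR2 bedR 142.28045092574627 95.17523040385464 [582.39135999  97.59265736]
```

```bash
python3 - <<'E'
from h import *
print(mv([539.9,68,240],4.65),mv([539.9,68,125],4.65))
E
```

```text
(array([66.6,  0.4,  3.2]), array([-0.05, -0.03,  0.04])) (array([ 66.6,   0.5, 118.2]), array([-0.05, -0.03,  0.04]))
```

Call:
jog_arm(
  targets=[
    [[35,0.4,3],[0,0,0]],
    [[66.6,0.4,3],[0,0,0]],
    [[66.6,0.4,20],[0,0,0]],
    [[66.6,0.4,60],[0,0,0]],
    [[66.6,0.4,100],[0,0,0]],
    [[66.6,0.5,118],[0,0,0]],
    [[66.6,0.5,118],[0,0,0]],
    [[66.6,0.5,118],[0,0,0]],
    [[66.6,0.5,118],[0,0,0]],
  ],
)

```text
time_s: 5.9
ee_pos: [540.9, 68.4, 127.0]
eef_rot: [0.0, 0.677, 0.736, 0.001]
wrist_force: [-0.2, -0.3, -2.2]
grip_width: 22.4
```

```bash
python3 - <<'E'
from h import *
o=manip.get_obs()
for k in ('time_s','ee_pos','eef_rot','wrist_force','grip_width'): print(k,o[k])
im=optics.capture('side'); cv2.imwrite('pics/s5.png',im[:,:,::-1])
crop('pics/s5.png',220,130,200,150,4,'pics/c7.png')
im=optics.capture('wrist'); cv2.imwrite('pics/w5.png',im[:,:,::-1])
print(mv([539.9,68,86],4.65))
E
```

```text
time_s 5.9
ee_pos [540.88761251  68.39663735 127.03000308]
eef_rot [4.44653337e-04 6.77442175e-01 7.35575461e-01 8.01878375e-04]
wrist_force [-0.22049936 -0.29796137 -2.17304492]
grip_width 22.3508246470626
(array([-0.2, -1.1, 41.1]), array([ 0.13, -0.03,  0.05]))
```

View pics/c7.png

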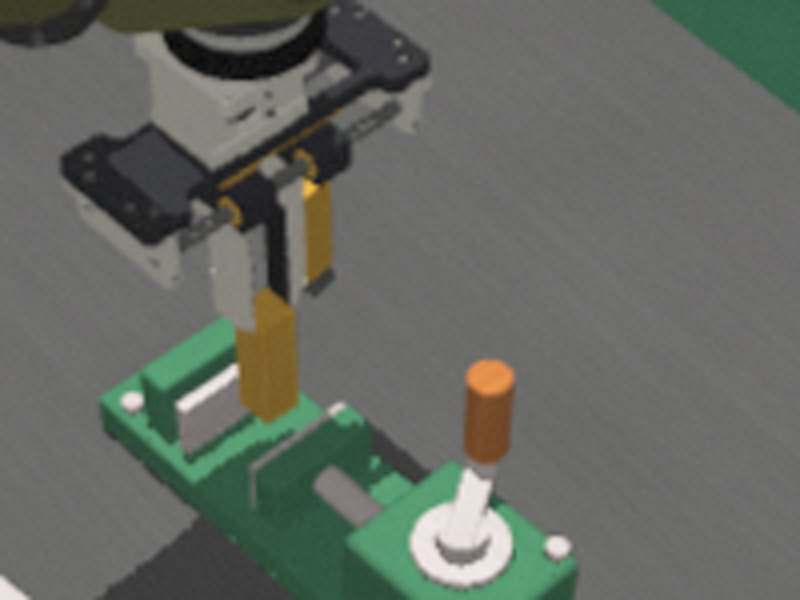

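View pics/w5.png

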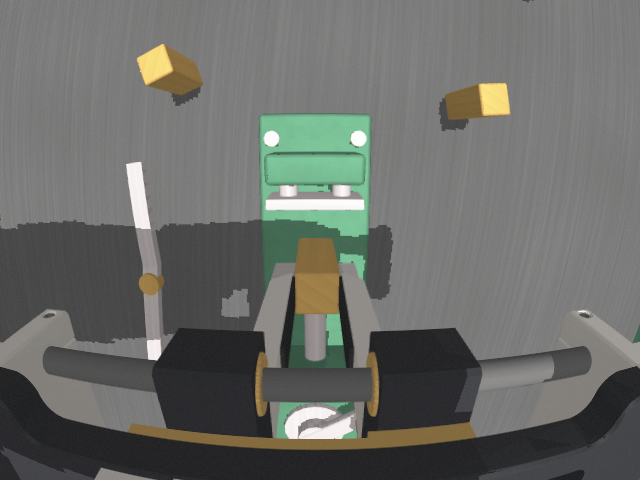

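Call:
jog_arm(
  targets=[
    [[-0.2,-1.1,20],[0.1,0,0]],
    [[-0.2,-1.1,35],[0.1,0,0]],
    [[-0.2,-1.1,41],[0.1,0,0]],
    [[-0.2,-1.1,41],[0.1,0,0]],
    [[-0.2,-1.1,41],[0.1,0,0]],
  ],
)

```text
time_s: 6.42
ee_pos: [540.3, 68.0, 87.1]
eef_rot: [0.0, 0.678, 0.735, 0.001]
wrist_force: [-1.0, -0.9, -1.8]
grip_width: 22.8
```

```bash
python3 - <<'E'
from h import *
o=manip.get_obs()
for k in ('time_s','ee_pos','eef_rot','wrist_force','grip_width'): print(k,o[k])
print(mv([539.9,68,83.5],4.65))
E
```

```text
time_s 6.4167
ee_pos [540.33106194  68.03017443  87.08361195]
eef_rot [3.59573201e-04 6.77544635e-01 7.35481218e-01 7.18231599e-04]
wrist_force [-0.99377552 -0.90618748 -1.83103456]
grip_width 22.832945838922257
(array([ 0. , -0.4,  3.6]), array([ 0.09, -0.03,  0.05]))
```

Call:
jog_arm(
  targets=[
    [[0,-0.4,2],[0,0,0]],
    [[0,-0.4,4],[0,0,0]],
    [[0,-0.4,4],[0,0,0]],
    [[0,-0.4,4],[0,0,0]],
  ],
)

```text
time_s: 6.75
ee_pos: [540.1, 68.0, 83.4]
eef_rot: [0.001, 0.678, 0.735, 0.001]
wrist_force: [0.7, -0.1, -2.5]
grip_width: 22.4
```

Call:
jog_arm(
  targets=[
    [[0,0,0.7],[0,0,0]],
    [[0,0,1.4],[0,0,0]],
    [[0,0,1.4],[0,0,0]],
  ],
)

```text
time_s: 7.0
ee_pos: [540.4, 68.0, 82.5]
eef_rot: [0.001, 0.678, 0.735, 0.001]
wrist_force: [-1.0, -0.3, 2.0]
grip_width: 22.6
```

Call:
jog_arm(
  targets=[
    [[0,0,0],[0,0,0]],
    [[0,0,0],[0,0,0]],
    [[0,0,0],[0,0,0]],
    [[0,0,0],[0,0,0]],
    [[0,0,0],[0,0,0]],
    [[0,0,0],[0,0,0]],
    [[0,0,0],[0,0,0]],
    [[0,0,0],[0,0,0]],
  ],
  jaw=0.3,
)

```text
time_s: 7.67
ee_pos: [540.4, 68.0, 82.4]
eef_rot: [0.001, 0.678, 0.735, 0.001]
wrist_force: [0.3, 0.9, -0.3]
grip_width: 65.4
```

Call:
jog_arm(
  targets=[
    [[0,0,-10],[0,0,0]],
    [[0,0,-35],[0,0,0]],
    [[0,0,-70],[0,0,0]],
    [[0,0,-105],[0,0,0]],
    [[0,0,-130],[0,0,0]],
    [[0,0,-130],[0,0,0]],
    [[0,0,-130],[0,0,0]],
  ],
  jaw=0.3,
)

```text
time_s: 8.25
ee_pos: [540.4, 67.9, 214.1]
eef_rot: [0.002, 0.678, 0.735, 0.002]
wrist_force: [-0.6, 0.1, -0.8]
grip_width: 66.0
```

```bash
python3 - <<'E'
from h import *
import json
o=manip.get_obs()
for k in ('time_s','ee_pos','eef_rot','wrist_force','grip_width'): print(k,o[k])
im=optics.capture('wrist'); cv2.imwrite('pics/w6.png',im[:,:,::-1])
json.dump({k:list(map(float,o[k])) for k in ('ee_pos','eef_rot')},open('o6.json','w'))
im=optics.capture('side'); cv2.imwrite('pics/s6.png',im[:,:,::-1])
crop('pics/s6.png',220,130,200,150,4,'pics/c8.png')
E
```

```text
time_s 8.25
ee_pos [540.44028216  67.9125611  214.14142186]
eef_rot [0.00188553 0.677573   0.73544973 0.00223067]
wrist_force [-0.56393529  0.05140115 -0.8050787 ]
grip_width 66.028539184715
```

View pics/w6.png

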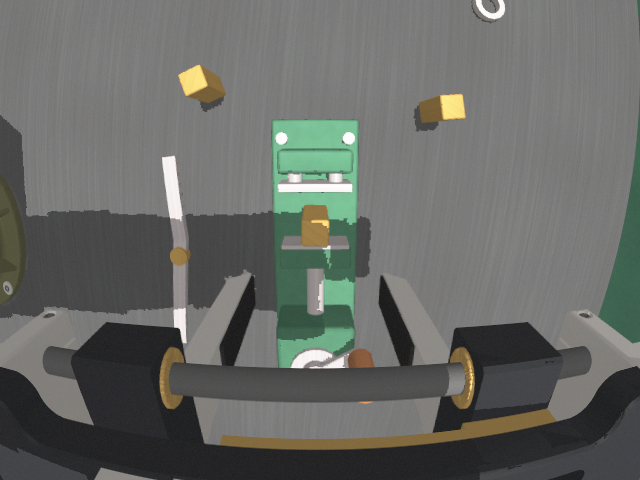

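View pics/c8.png

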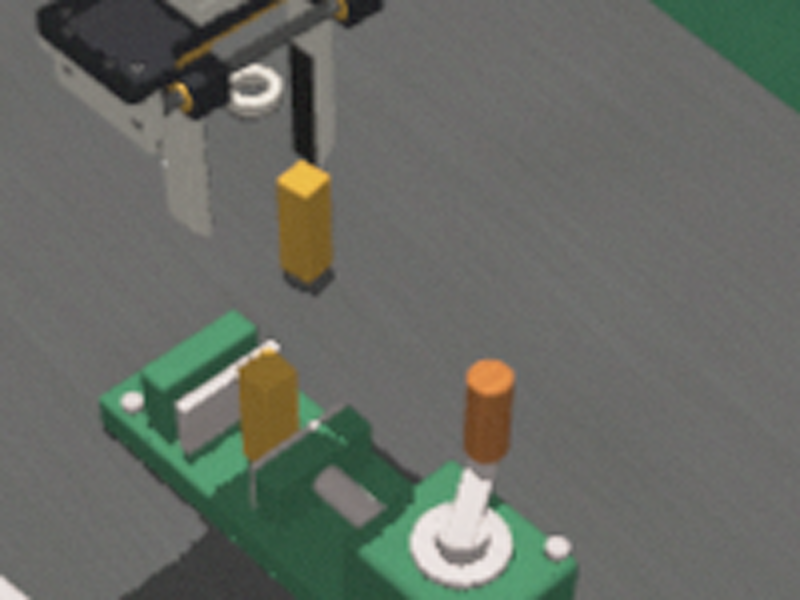

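```bash
python3 - <<'E'
from h import *
print(mv([591.8,-52,205],4.65))
E
```

```text
(array([-123.7,   42.2,    6.7]), array([ 0.09, -0.02,  0.04]))
```

Call:
jog_arm(
  targets=[
    [[-40,14,2],[0.3,0,0]],
    [[-80,28,4],[0.3,0,0]],
    [[-115,39,6],[0.3,0,0]],
    [[-123.7,42.2,6],[0.3,0,0]],
    [[-123.7,42.2,6],[0.3,0,0]],
    [[-123.7,42.2,6],[0.3,0,0]],
  ],
)

```text
time_s: 8.85
ee_pos: [591.2, -51.7, 204.5]
eef_rot: [-0.002, 0.678, 0.735, -0.002]
wrist_force: [-1.1, -0.6, 1.0]
grip_width: 65.7
```

```bash
python3 - <<'E'
from h import *
o=manip.get_obs()
for k in ('time_s','ee_pos','eef_rot','wrist_force','grip_width'): print(k,o[k])
im=optics.capture('wrist'); cv2.imwrite('pics/w7.png',im[:,:,::-1])
crop('pics/w7.png',240,170,160,120,5,'pics/c9.png')
print(wproj([591.8,-52,163],o),mv([591.8,-52,205],4.65))
E
```

```text
time_s 8.85
ee_pos [591.23172798 -51.65539385 204.53348289]
eef_rot [-0.00235242  0.67782719  0.73521537 -0.00176622]
wrist_force [-1.12254007 -0.56629066  1.04656421]
grip_width 65.7421906595079
(np.float64(317.973145489116), np.float64(258.17937738409535)) (array([-1.1,  0.5,  0. ]), array([-0.29, -0.05,  0.07]))
```

View pics/w7.png

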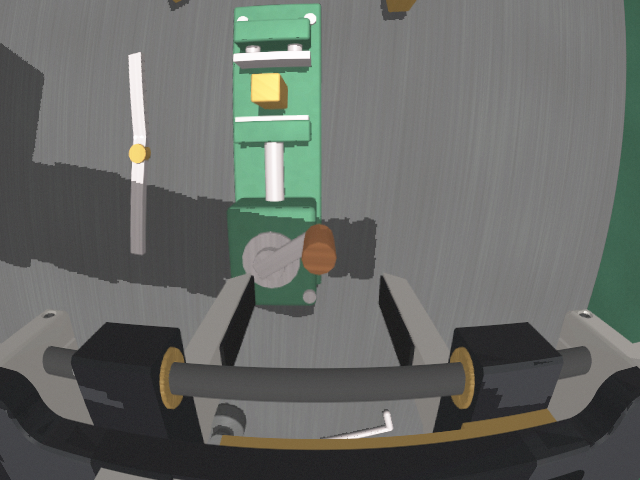

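View pics/c9.png

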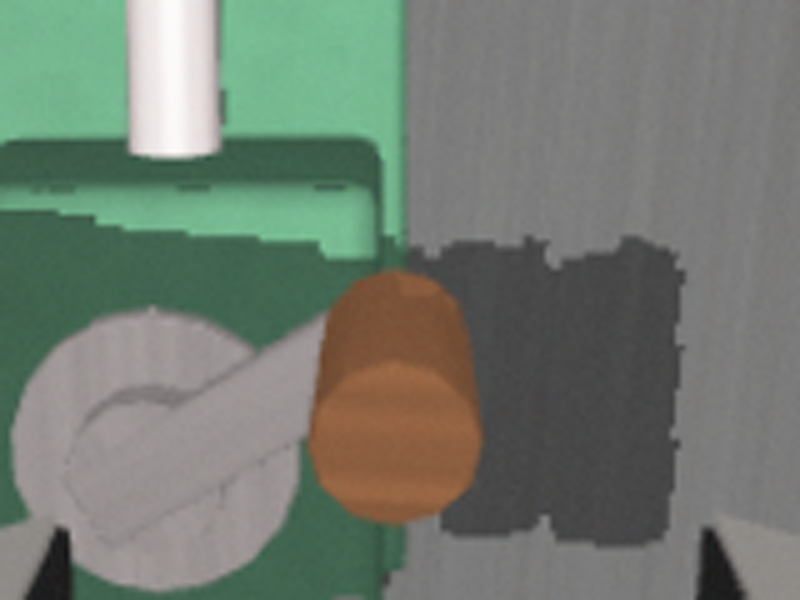

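```bash
python3 - <<'E'
from h import *
o=manip.get_obs(); o['ee_pos']=np.array([591.23172798,-51.65539385,204.53348289]);o['eef_rot']=np.array([-0.00235242,0.67782719,0.73521537,-0.00176622])
print(wpx(319,258.4,163,o))
for z in (85,90,95): print(wpx(271.2,259.8,z,o))
q=wpx(240+408/5,170+0/5,25,o); print(q)
g=wpx(319,258.4,163,o)[:2]
for a in [(552.3,-81.5)]:
    d=g-np.array(a); print(np.hypot(*d),np.radians(94.65)-np.arctan2(d[1],d[0]))
print(mv([g[0],g[1],137],4.65))
E
```

```text
[592.49880582 -52.0988778  163.        ]
[552.05572977 -82.86012649  85.        ]
[552.59283625 -81.12649745  90.        ]
[553.12994274 -79.39286841  95.        ]
[591.34186265  -4.56024705  25.        ]
49.80331290365904 1.0204682958785698
(array([-1.3,  1.5, 68. ]), array([-0.29, -0.05,  0.07]))
```

Call:
jog_arm(
  targets=[
    [[-1.3,1.5,30],[-0.3,0,0.1]],
    [[-1.3,1.5,60],[-0.3,0,0.1]],
    [[-1.3,1.5,68],[-0.3,0,0.1]],
    [[-1.3,1.5,68],[-0.3,0,0.1]],
    [[-1.3,1.5,68],[-0.3,0,0.1]],
  ],
)

```text
time_s: 9.32
ee_pos: [592.7, -51.3, 138.2]
eef_rot: [0.0, 0.678, 0.735, 0.001]
wrist_force: [0.4, -0.2, 1.0]
grip_width: 65.9
```

Call:
jog_arm(
  targets=[
    [[0,0,0],[0,0,0]],
    [[0,0,0],[0,0,0]],
    [[0,0,0],[0,0,0]],
    [[0,0,0],[0,0,0]],
    [[0,0,0],[0,0,0]],
    [[0,0,0],[0,0,0]],
    [[0,0,0],[0,0,0]],
    [[0,0,0],[0,0,0]],
    [[0,0,0],[0,0,0]],
    [[0,0,0],[0,0,0]],
  ],
  jaw=1,
  grip_force=40,
)

```text
time_s: 10.15
ee_pos: [592.6, -51.3, 138.3]
eef_rot: [-0.0, 0.678, 0.735, 0.0]
wrist_force: [-3.6, -0.0, 2.1]
grip_width: 22.6
```

```bash
python3 - <<'E'
from h import *
o=manip.get_obs()
for k in ('time_s','ee_pos','eef_rot','wrist_force','grip_width'): print(k,o[k])
d=o['ee_pos'][:2]-[552.3,-81.5]; print(np.hypot(*d),np.radians(94.65)-np.arctan2(d[1],d[0]))
E
```

```text
time_s 10.15
ee_pos [592.55235731 -51.30118947 138.29026498]
eef_rot [-1.59153172e-04  6.77679791e-01  7.35356973e-01  4.43561529e-04]
wrist_force [-3.64081735 -0.03837716  2.09250844]
grip_width 22.555294444103243
50.32117274844654 1.0083013219849009
```

```bash
cat >> h.py <<'E'
AX=np.array([552.3,-81.5]); TH0=np.radians(94.65)
def theta(p,ax=None):
    d=np.array(p)[:2]-(AX if ax is None else ax); return TH0-np.arctan2(d[1],d[0])
def wind(th1,step,n,hold=0,off=(0,0),r=50,z=138.2):
    o=manip.get_obs(); Rt=rot(o['eef_rot']); rows=[]
    for i in range(1,n+1):
        t=th1+step*i; a=TH0-t
        p=np.array([AX[0]+off[0]+r*np.cos(a),AX[1]+off[1]+r*np.sin(a),z])
        rows.append([[round(float(x),1) for x in Rt.inv().apply(p-o['ee_pos'])],[0,0,0]])
    rows+=[rows[-1]]*hold; print(rows)
def stat():
    o=manip.get_obs(); p=o['ee_pos']; t=theta(p); a=TH0-t
    rad=np.array([np.cos(a),np.sin(a),0]); tan=np.array([np.sin(a),-np.cos(a),0]) # tangent clockwise
    f=o['wrist_force']; print('t',o['time_s'],'pos',p.round(1),'th',round(t,3),'r',round(float(np.hypot(*(p[:2]-AX))),2),'Ftan',round(float(-f@tan),2),'Frad',round(float(f@rad),2),'Fz',round(float(f[2]),2),'w',round(o['grip_width'],1),'rot',np.round(o['eef_rot'],4))
E
python3 -c "
from h import *
stat(); wind(1.008,0.15,12)"
```

```text
t 10.15 pos [592.6 -51.3 138.3] th 1.008 r 50.32 Ftan 2.15 Frad -2.94 Fz 2.09 w 22.6 rot [-2.000e-04  6.777e-01  7.354e-01  4.000e-04]
[[[-6.8, 3.2, 0.1], [0, 0, 0]], [[-13.8, 5.7, 0.1], [0, 0, 0]], [[-21.2, 7.1, 0.1], [0, 0, 0]], [[-28.7, 7.4, 0.1], [0, 0, 0]], [[-36.1, 6.5, 0.1], [0, 0, 0]], [[-43.4, 4.6, 0.1], [0, 0, 0]], [[-50.2, 1.6, 0.0], [0, 0, 0]], [[-56.6, -2.4, 0.0], [0, 0, 0]], [[-62.3, -7.3, 0.0], [0, 0, 0]], [[-67.1, -13.0, 0.0], [0, 0, 0]], [[-71.1, -19.4, 0.0], [0, 0, 0]], [[-74.1, -26.2, 0.0], [0, 0, 0]]]
```

Call:
jog_arm(
  targets=[
    [[-6.8,3.2,0],[0,0,0]],
    [[-13.8,5.7,0],[0,0,0]],
    [[-21.2,7.1,0],[0,0,0]],
    [[-28.7,7.4,0],[0,0,0]],
    [[-36.1,6.5,0],[0,0,0]],
    [[-43.4,4.6,0],[0,0,0]],
    [[-50.2,1.6,0],[0,0,0]],
    [[-56.6,-2.4,0],[0,0,0]],
    [[-62.3,-7.3,0],[0,0,0]],
    [[-67.1,-13,0],[0,0,0]],
    [[-71.1,-19.4,0],[0,0,0]],
    [[-74.1,-26.2,0],[0,0,0]],
  ],
)

```text
time_s: 11.15
ee_pos: [573.0, -126.8, 138.3]
eef_rot: [0.0, 0.678, 0.735, 0.002]
wrist_force: [2.8, 6.2, 0.9]
grip_width: 22.7
```

```bash
python3 -c "
from h import *
stat(); wind(2.808,0.15,12)"
```

```text
t 11.15 pos [ 573.  -126.8  138.3] th 2.794 r 49.76 Ftan 5.11 Frad -4.48 Fz 0.86 w 22.7 rot [0.     0.6776 0.7355 0.0015]
[[[-2.4, -7.8, 0.1], [0, 0, 0]], [[-3.2, -15.2, 0.1], [0, 0, 0]], [[-2.9, -22.7, 0.0], [0, 0, 0]], [[-1.4, -30.1, 0.0], [0, 0, 0]], [[1.1, -37.1, 0.0], [0, 0, 0]], [[4.6, -43.8, 0.0], [0, 0, 0]], [[9.1, -49.8, 0.0], [0, 0, 0]], [[14.4, -55.0, 0.0], [0, 0, 0]], [[20.5, -59.4, 0.0], [0, 0, 0]], [[27.2, -62.9, 0.0], [0, 0, 0]], [[34.3, -65.3, 0.0], [0, 0, 0]], [[41.6, -66.6, 0.0], [0, 0, 0]]]
```

Call:
jog_arm(
  targets=[
    [[-2.4,-7.8,0],[0,0,0]],
    [[-3.2,-15.2,0],[0,0,0]],
    [[-2.9,-22.7,0],[0,0,0]],
    [[-1.4,-30.1,0],[0,0,0]],
    [[1.1,-37.1,0],[0,0,0]],
    [[4.6,-43.8,0],[0,0,0]],
    [[9.1,-49.8,0],[0,0,0]],
    [[14.4,-55,0],[0,0,0]],
    [[20.5,-59.4,0],[0,0,0]],
    [[27.2,-62.9,0],[0,0,0]],
    [[34.3,-65.3,0],[0,0,0]],
    [[41.6,-66.6,0],[0,0,0]],
  ],
)

```text
time_s: 12.15
ee_pos: [503.3, -91.4, 138.4]
eef_rot: [0.001, 0.678, 0.735, 0.001]
wrist_force: [0.2, -5.0, -1.5]
grip_width: 22.7
```

```bash
python3 -c "
from h import *
stat(); wind(4.608,0.15,12)"
```

```text
t 12.15 pos [503.3 -91.4 138.4] th 4.595 r 50.03 Ftan 4.98 Frad 0.77 Fz -1.5 w 22.7 rot [0.0009 0.6777 0.7353 0.0013]
[[[8.1, -0.3, 0.2], [0, 0, 0]], [[15.6, 0.6, 0.2], [0, 0, 0]], [[22.8, 2.7, 0.2], [0, 0, 0]], [[29.6, 5.7, 0.2], [0, 0, 0]], [[35.9, 9.8, 0.2], [0, 0, 0]], [[41.6, 14.7, 0.2], [0, 0, 0]], [[46.4, 20.4, 0.3], [0, 0, 0]], [[50.3, 26.8, 0.3], [0, 0, 0]], [[53.2, 33.7, 0.3], [0, 0, 0]], [[55.1, 41.0, 0.3], [0, 0, 0]], [[55.8, 48.4, 0.4], [0, 0, 0]], [[55.4, 55.9, 0.4], [0, 0, 0]]]
```

Call:
jog_arm(
  targets=[
    [[8.1,-0.3,0.2],[0,0,0]],
    [[15.6,0.6,0.2],[0,0,0]],
    [[22.8,2.7,0.2],[0,0,0]],
    [[29.6,5.7,0.2],[0,0,0]],
    [[35.9,9.8,0.2],[0,0,0]],
    [[41.6,14.7,0.2],[0,0,0]],
    [[46.4,20.4,0.3],[0,0,0]],
    [[50.3,26.8,0.3],[0,0,0]],
    [[53.2,33.7,0.3],[0,0,0]],
    [[55.1,41,0.3],[0,0,0]],
    [[55.8,48.4,0.4],[0,0,0]],
    [[55.4,55.9,0.4],[0,0,0]],
  ],
)

```text
time_s: 13.15
ee_pos: [554.4, -31.1, 138.3]
eef_rot: [0.0, 0.678, 0.735, 0.001]
wrist_force: [-5.2, 2.2, 4.0]
grip_width: 22.4
```

```bash
python3 -c "
from h import *
stat(); wind(6.408,0.12,7)"
```

```text
t 13.15 pos [554.4 -31.1 138.3] th 0.124 r 50.46 Ftan 5.29 Frad 1.93 Fz 3.98 w 22.4 rot [4.000e-04 6.776e-01 7.355e-01 1.100e-03]
[[[-1.6, 5.9, 0.1], [0, 0, 0]], [[-3.4, 11.6, 0.1], [0, 0, 0]], [[-5.9, 17.1, 0.1], [0, 0, 0]], [[-9.0, 22.2, 0.1], [0, 0, 0]], [[-12.7, 26.9, 0.1], [0, 0, 0]], [[-16.9, 31.2, 0.1], [0, 0, 0]], [[-21.6, 34.9, 0.1], [0, 0, 0]]]
```

Call:
jog_arm(
  targets=[
    [[-1.6,5.9,0.1],[0,0,0]],
    [[-3.4,11.6,0.1],[0,0,0]],
    [[-5.9,17.1,0.1],[0,0,0]],
    [[-9,22.2,0.1],[0,0,0]],
    [[-12.7,26.9,0.1],[0,0,0]],
    [[-16.9,31.2,0.1],[0,0,0]],
    [[-21.6,34.9,0.1],[0,0,0]],
  ],
)

```text
time_s: 13.73
ee_pos: [591.0, -49.4, 138.2]
eef_rot: [-0.0, 0.677, 0.736, 0.001]
wrist_force: [-5.9, 2.4, 3.5]
grip_width: 22.7
```

```bash
python3 -c "
from h import *
stat(); wind(7.248,0.1,4)"
```

```text
t 13.7333 pos [591.  -49.4 138.2] th 0.96 r 50.3 Ftan 5.67 Frad -3.01 Fz 3.5 w 22.7 rot [-2.000e-04  6.775e-01  7.356e-01  1.200e-03]
[[[-4.6, 2.5, 0.0], [0, 0, 0]], [[-9.1, 4.7, 0.0], [0, 0, 0]], [[-13.8, 6.5, 0.0], [0, 0, 0]], [[-18.6, 7.7, 0.0], [0, 0, 0]]]
```

Call:
jog_arm(
  targets=[
    [[-4.6,2.5,0],[0,0,0]],
    [[-9.1,4.7,0],[0,0,0]],
    [[-13.8,6.5,0],[0,0,0]],
    [[-18.6,7.7,0],[0,0,0]],
  ],
)

```text
time_s: 14.07
ee_pos: [600.2, -66.9, 138.3]
eef_rot: [-0.001, 0.677, 0.736, 0.001]
wrist_force: [-3.9, 3.8, 3.5]
grip_width: 22.6
```

```bash
python3 -c "
from h import *
stat(); wind(7.648,0.1,4)"
```

```text
t 14.0667 pos [600.2 -66.9 138.3] th 1.356 r 50.12 Ftan 4.8 Frad -2.64 Fz 3.49 w 22.6 rot [-7.000e-04  6.773e-01  7.357e-01  1.400e-03]
[[[-5.4, 0.7, 0.1], [0, 0, 0]], [[-10.4, 1.0, 0.1], [0, 0, 0]], [[-15.4, 0.8, 0.1], [0, 0, 0]], [[-20.3, 0.1, 0.0], [0, 0, 0]]]
```

Call:
jog_arm(
  targets=[
    [[-5.4,0.7,0],[0,0,0]],
    [[-10.4,1,0],[0,0,0]],
    [[-15.4,0.8,0],[0,0,0]],
    [[-20.3,0.1,0],[0,0,0]],
  ],
)

```text
time_s: 14.4
ee_pos: [602.0, -86.6, 138.3]
eef_rot: [-0.001, 0.677, 0.736, 0.002]
wrist_force: [-4.1, 5.6, 2.9]
grip_width: 22.6
```

```bash
python3 -c "
from h import *
stat(); wind(8.048,0.1,4)"
```

```text
t 14.4 pos [602.  -86.6 138.3] th 1.753 r 49.98 Ftan 5.12 Frad -4.66 Fz 2.93 w 22.6 rot [-0.0013  0.6772  0.7358  0.0018]
[[[-5.4, -1.3, 0.0], [0, 0, 0]], [[-10.1, -3.0, 0.0], [0, 0, 0]], [[-14.6, -5.2, 0.0], [0, 0, 0]], [[-18.9, -7.7, -0.0], [0, 0, 0]]]
```

Call:
jog_arm(
  targets=[
    [[-5.4,-1.3,0],[0,0,0]],
    [[-10.1,-3,0],[0,0,0]],
    [[-14.6,-5.2,0],[0,0,0]],
    [[-18.9,-7.7,0],[0,0,0]],
  ],
)

```text
time_s: 14.73
ee_pos: [596.1, -105.3, 138.2]
eef_rot: [-0.002, 0.677, 0.736, 0.003]
wrist_force: [-1.8, 6.8, 3.3]
grip_width: 22.8
```

```bash
python3 -c "
from h import *
stat(); wind(8.448,0.1,4)"
```

```text
t 14.7333 pos [ 596.1 -105.3  138.2] th 2.15 r 49.83 Ftan 5.15 Frad -4.79 Fz 3.32 w 22.8 rot [-0.0017  0.677   0.736   0.0025]
[[[-4.7, -3.3, 0.0], [0, 0, 0]], [[-8.4, -6.7, -0.0], [0, 0, 0]], [[-11.7, -10.4, -0.0], [0, 0, 0]], [[-14.6, -14.5, -0.1], [0, 0, 0]]]
```

Call:
jog_arm(
  targets=[
    [[-4.7,-3.3,0],[0,0,0]],
    [[-8.4,-6.7,0],[0,0,0]],
    [[-11.7,-10.4,0],[0,0,0]],
    [[-14.6,-14.5,0],[0,0,0]],
  ],
)

```text
time_s: 15.07
ee_pos: [583.3, -120.4, 138.3]
eef_rot: [-0.002, 0.677, 0.736, 0.004]
wrist_force: [1.2, 5.8, 0.9]
grip_width: 22.9
```

```bash
python3 -c "
from h import *
stat(); wind(8.848,0.1,4)"
```

```text
t 15.0667 pos [ 583.3 -120.4  138.3] th 2.549 r 49.7 Ftan 4.55 Frad -3.78 Fz 0.9 w 22.9 rot [-0.0017  0.6769  0.7361  0.0035]
[[[-3.2, -4.8, 0.1], [0, 0, 0]], [[-5.2, -9.4, 0.0], [0, 0, 0]], [[-6.8, -14.1, 0.0], [0, 0, 0]], [[-7.9, -19.0, -0.0], [0, 0, 0]]]
```

Call:
jog_arm(
  targets=[
    [[-3.2,-4.8,0],[0,0,0]],
    [[-5.2,-9.4,0],[0,0,0]],
    [[-6.8,-14.1,0],[0,0,0]],
    [[-7.9,-19,0],[0,0,0]],
  ],
)

```text
time_s: 15.4
ee_pos: [565.7, -129.2, 138.4]
eef_rot: [-0.001, 0.677, 0.736, 0.005]
wrist_force: [3.5, 5.1, -0.2]
grip_width: 22.4
```

```bash
python3 -c "
from h import *
stat(); wind(9.248,0.1,3)"
```

```text
t 15.4 pos [ 565.7 -129.2  138.4] th 2.949 r 49.58 Ftan 4.76 Frad -3.95 Fz -0.17 w 22.4 rot [-0.0013  0.6768  0.7362  0.0046]
[[[-1.2, -5.6, 0.1], [0, 0, 0]], [[-1.3, -10.6, 0.1], [0, 0, 0]], [[-0.9, -15.6, 0.1], [0, 0, 0]]]
```

Call:
jog_arm(
  targets=[
    [[-1.2,-5.6,0],[0,0,0]],
    [[-1.3,-10.6,0],[0,0,0]],
    [[-0.9,-15.6,0],[0,0,0]],
  ],
)

```text
time_s: 15.65
ee_pos: [550.9, -131.1, 138.3]
eef_rot: [-0.001, 0.677, 0.736, 0.006]
wrist_force: [6.0, 2.5, -1.4]
grip_width: 22.5
```

```bash
python3 -c "
from h import *
stat(); wind(9.54,0.08,3); print(mv(manip.get_obs()['ee_pos'],4.65))"
```

```text
t 15.65 pos [ 550.9 -131.1  138.3] th 3.251 r 49.6 Ftan 5.91 Frad -2.71 Fz -1.36 w 22.5 rot [-7.000e-04  6.767e-01  7.362e-01  5.600e-03]
[[[0.3, -4.3, 0.1], [0, 0, 0]], [[1.2, -8.2, 0.1], [0, 0, 0]], [[2.5, -12.0, 0.1], [0, 0, 0]]]
(array([0., 0., 0.]), array([ 0.42, -0.5 ,  0.18]))
```

Call:
jog_arm(
  targets=[
    [[0.3,-4.3,0],[0,0,0]],
    [[1.2,-8.2,0],[0,0,0]],
  ],
)

```text
time_s: 15.82
ee_pos: [543.4, -130.3, 138.4]
eef_rot: [0.0, 0.677, 0.736, 0.007]
wrist_force: [5.6, 2.8, -1.3]
grip_width: 22.9
```

```bash
python3 -c "
from h import *
stat(); wind(9.70,0.08,2)"
```

```text
t 15.8167 pos [ 543.4 -130.3  138.4] th 3.403 r 49.56 Ftan 4.96 Frad -3.71 Fz -1.26 w 22.9 rot [1.000e-04 6.766e-01 7.363e-01 6.600e-03]
[[[1.0, -4.6, 0.2], [0, 0, 0]], [[2.6, -8.2, 0.1], [0, 0, 0]]]
```

Call:
jog_arm(
  targets=[
    [[1,-4.6,0.1],[0.2,-0.2,0]],
    [[2.6,-8.2,0.1],[0.4,-0.4,0.1]],
  ],
)

```text
time_s: 15.98
ee_pos: [535.8, -128.3, 138.4]
eef_rot: [0.001, 0.677, 0.736, 0.003]
wrist_force: [5.6, 0.7, -2.9]
grip_width: 22.7
```

```bash
python3 -c "
from h import *
stat(); wind(9.86,0.08,2); print(mv(manip.get_obs()['ee_pos'],4.65))"
```

```text
t 15.9833 pos [ 535.8 -128.3  138.4] th 3.562 r 49.61 Ftan 5.02 Frad -2.52 Fz -2.91 w 22.7 rot [0.0013 0.6773 0.7357 0.0026]
[[[1.8, -4.4, 0.2], [0, 0, 0]], [[3.9, -7.8, 0.2], [0, 0, 0]]]
(array([0., 0., 0.]), array([ 0.32, -0.09,  0.09]))
```

```bash
python3 - <<'E'
from h import *
im=optics.capture('wrist'); cv2.imwrite('pics/w8.png',im[:,:,::-1])
im=optics.capture('side'); cv2.imwrite('pics/s8.png',im[:,:,::-1])
crop('pics/s8.png',220,130,200,150,4,'pics/c10.png')
stat()
E
```

```text
t 16.0833 pos [ 535.4 -128.2  138.4] th 3.57 r 49.67 Ftan 2.11 Frad -1.95 Fz -0.31 w 22.7 rot [0.0008 0.6772 0.7358 0.0021]
```

View pics/w8.png

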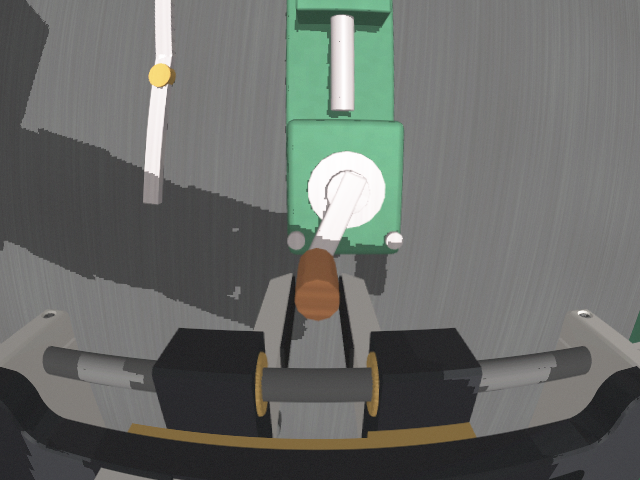

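View pics/c10.png

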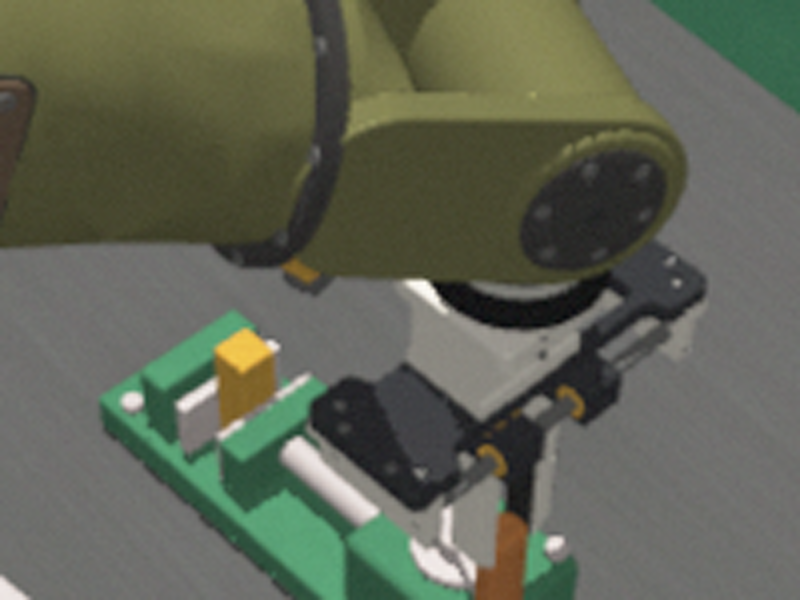

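```bash
python3 -c "
from h import *
wind(9.86,0.08,3)"
```

```text
[[[1.7, -4.0, 0.2], [0, 0, 0]], [[3.8, -7.4, 0.2], [0, 0, 0]], [[6.2, -10.6, 0.1], [0, 0, 0]]]
```

Call:
jog_arm(
  targets=[
    [[1.7,-4,0.1],[0.2,0,0]],
    [[3.8,-7.4,0.1],[0.2,0,0.1]],
    [[6.2,-10.6,0.1],[0.2,0,0.1]],
  ],
)

```text
time_s: 16.33
ee_pos: [525.3, -123.2, 138.4]
eef_rot: [0.001, 0.678, 0.735, 0.002]
wrist_force: [7.7, -2.1, -3.5]
grip_width: 22.3
```

```bash
python3 -c "
from h import *
stat(); wind(10.10,0.08,2)"
```

```text
t 16.3333 pos [ 525.3 -123.2  138.4] th 3.797 r 49.71 Ftan 7.66 Frad -2.41 Fz -3.52 w 22.3 rot [0.0008 0.6779 0.7351 0.0015]
[[[3.0, -4.0, 0.2], [0, 0, 0]], [[5.8, -6.8, 0.2], [0, 0, 0]]]
```

```bash
python3 -c "
from h import *
wind(10.085,0.07,2)"
```

```text
[[[2.1, -3.0, 0.2], [0, 0, 0]], [[4.6, -5.6, 0.2], [0, 0, 0]]]
```

Call:
jog_arm(
  targets=[
    [[2.1,-3,0.1],[0,0,0]],
    [[4.6,-5.6,0.1],[0,0,0]],
  ],
)

```text
time_s: 16.5
ee_pos: [520.4, -119.6, 138.4]
eef_rot: [0.002, 0.678, 0.735, 0.002]
wrist_force: [8.1, -2.6, -3.5]
grip_width: 22.7
```

```bash
python3 -c "
from h import *
stat()"
```

```text
t 16.5 pos [ 520.4 -119.6  138.4] th 3.92 r 49.75 Ftan 7.9 Frad -3.18 Fz -3.49 w 22.7 rot [0.0022 0.6779 0.7351 0.0021]
```

```bash
python3 -c "
from h import *
wind(10.213,0.05,2)"
```

```text
[[[2.0, -2.2, 0.2], [0, 0, 0]], [[3.9, -3.9, 0.2], [0, 0, 0]]]
```

Call:
jog_arm(
  targets=[
    [[2,-2.2,0.1],[0,0,0]],
    [[3.9,-3.9,0.1],[0,0,0]],
  ],
)

```text
time_s: 16.67
ee_pos: [517.2, -116.8, 138.4]
eef_rot: [0.004, 0.678, 0.735, 0.003]
wrist_force: [7.8, -6.0, -4.5]
grip_width: 22.8
```

```bash
python3 -c "
from h import *
stat()"
```

```text
t 16.6667 pos [ 517.2 -116.8  138.4] th 4.005 r 49.79 Ftan 9.75 Frad -1.26 Fz -4.5 w 22.8 rot [0.0037 0.678  0.7351 0.0026]
```

Call:
jog_arm(
  targets=[
    [[0,0,0],[0,0,0]],
    [[0,0,0],[0,0,0]],
    [[0,0,0],[0,0,0]],
    [[0,0,0],[0,0,0]],
    [[0,0,0],[0,0,0]],
    [[0,0,0],[0,0,0]],
    [[0,0,0],[0,0,0]],
    [[0,0,0],[0,0,0]],
  ],
  jaw=0.3,
)

```text
time_s: 17.33
ee_pos: [517.2, -116.8, 138.4]
eef_rot: [0.004, 0.678, 0.735, 0.003]
wrist_force: [-0.8, -0.0, 0.2]
grip_width: 65.8
```

```bash
python3 -c "
from h import *
stat(); p=manip.get_obs()['ee_pos'];print(mv([*p[:2],240],4.65))"
```

```text
t 17.3333 pos [ 517.2 -116.8  138.4] th 4.005 r 49.78 Ftan -0.53 Frad 0.58 Fz 0.19 w 65.8 rot [0.0037 0.678  0.7351 0.0026]
(array([  -0.2,    0.9, -101.5]), array([ 0.5 ,  0.11, -0.03]))
```

Call:
jog_arm(
  targets=[
    [[0,0.3,-25],[0.2,0,0]],
    [[0,0.6,-60],[0.5,0,0]],
    [[0,0.9,-101],[0.5,0,0]],
    [[-40,0.9,-120],[0.5,0,0]],
    [[-40,0.9,-120],[0.5,0,0]],
    [[-40,0.9,-120],[0.5,0,0]],
    [[-40,0.9,-120],[0.5,0,0]],
  ],
)

```text
time_s: 17.92
ee_pos: [519.9, -156.2, 257.5]
eef_rot: [-0.0, 0.678, 0.735, -0.001]
wrist_force: [-0.6, 0.4, -0.5]
grip_width: 65.7
```

```bash
python3 - <<'E'
from h import *
stat()
im=optics.capture('wrist'); cv2.imwrite('pics/w9.png',im[:,:,::-1])
im=optics.capture('top'); cv2.imwrite('pics/t9.png',im[:,:,::-1])
im=optics.capture('side'); cv2.imwrite('pics/s9.png',im[:,:,::-1])
crop('pics/s9.png',220,130,200,150,4,'pics/c11.png')
E
```

```text
t 17.9167 pos [ 519.9 -156.2  257.5] th 3.632 r 81.44 Ftan -0.75 Frad -0.13 Fz -0.45 w 65.7 rot [-0.      0.6782  0.7348 -0.0008]
```

View pics/w9.png

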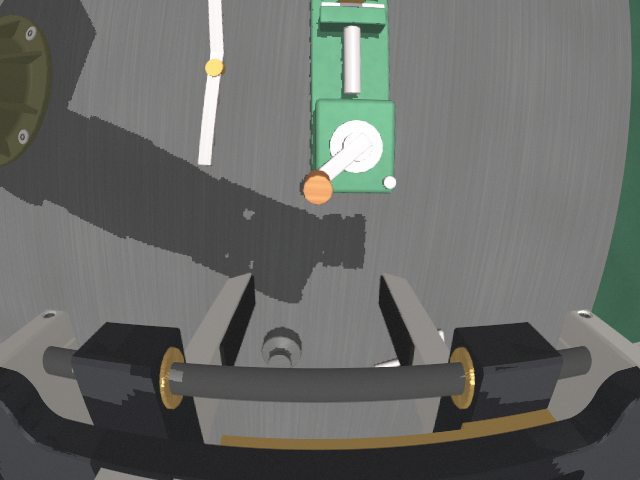

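View pics/c11.png

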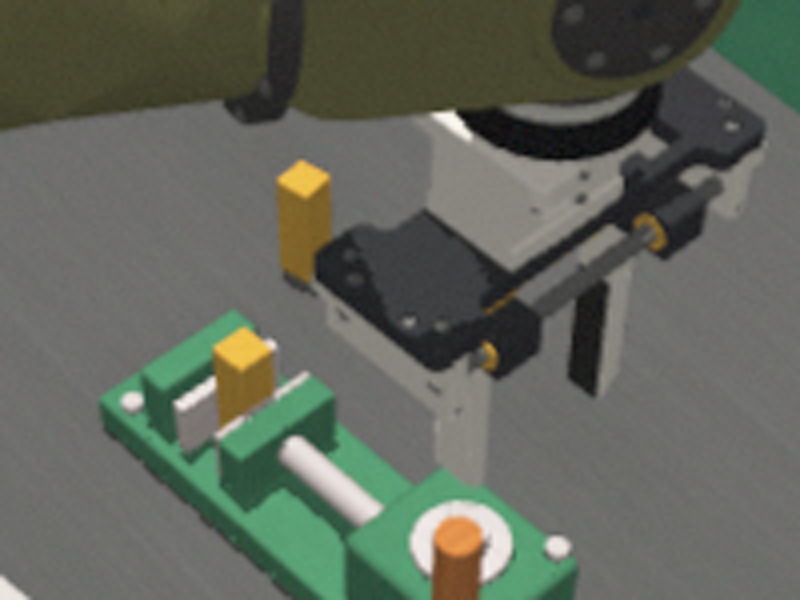

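View pics/t9.png

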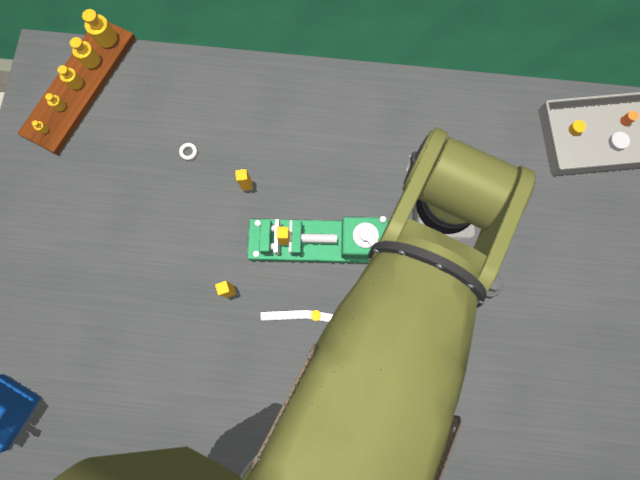

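```bash
python3 - <<'E'
from h import *
crop('pics/w9.png',290,0,120,90,6,'pics/c12.png')
g=wpx(318,186,163); print(g,theta(g)+2*np.pi, np.hypot(*(g[:2]-AX)))
crop('pics/t9.png',240,205,100,70,8,'pics/c13.png')
E
```

```text
[ 517.45943967 -114.53783742  163.        ] 10.317885816932787 48.01419941828764
```

View pics/c13.png

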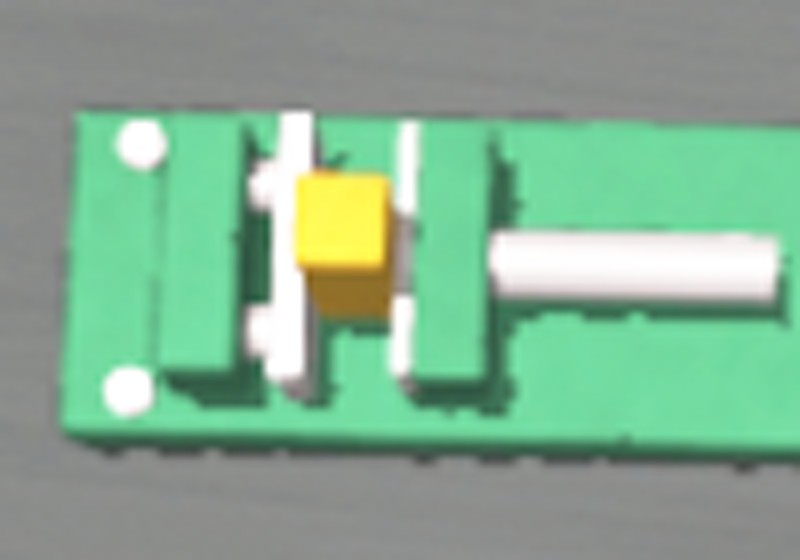

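The enlarged top view shows the slug upright and square, held between both jaws with its top at about (283,233) in the full picture. The crank has stayed near 10.3 rad and the hand is clear, so I'm handing in.

```bash
python3 -c "
from h import *
print(manip.close_job())"
```

```text
the job is handed in; nothing more can be done
None
```

The leftmost slug now stands upright in the vise, gripped firmly between the jaws, and I've handed the job in at about 18 s of the 72 s allowed.

- **Placing:** I set the slug down on the bed at the seat point and felt it touch with about 5 N.
- **Winding:** I held the crank by its wooden grip and wound clockwise from about 1.0 to 10.29 rad. Free winding took about 5 N, and I stopped at 9.75 N, which is 4.7 N above it. The last readings scattered by about 0.5 N (+2.7, +2.9 and +4.7 N above free winding). A line through all three gives about 4.6 N.
- **Letting go:** I opened the fingers and raised the hand clear. The tool force then read close to zero.

**Last checks:** the top and side pictures showed the slug upright, square and between both jaws. The wrist picture put the crank at 10.32 rad, so it had not moved within measuring error. The ring and the parts of the beam I could see lay where they began. The poise and hex key showed only partly behind the gripper in the last wrist picture, so I did not measure them, but the hand never went near them.

**One disagreement:** the top and side cameras differed by 3 to 5 mm on position, so I relied on the wrist camera for the grasps and the placing.

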